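# Start a screen exposure

### The arm

A 7-joint arm with a two-finger parallel gripper is mounted at the origin on the work surface; the furniture and walls round the work are solid. World frame = base frame: x ahead of the robot, y to its left, z up, the work surface at z = 0. Lengths are in m, angles in rad, forces in N, time in s.
With the tool pointing down it reaches from about 0.4 to 0.875 m from the base axis. Payload 6.5 kg.
Tool frame: the origin (TCP) lies at the very end of the fingers, on their centre line; the grasp point (between the pads) lies behind it (robot.grip_depth is the z of the grasp point in the tool frame, in m); z points along the fingers, y is the line along which they close (so a half turn about z gives the same grasp; the last joint's range is limited). The gripper opens to 85 mm and grips with 20 to 120 N. Pads are 22 mm wide; open, the fingers measure 114 mm over their backs; the gripper's body (76 mm by 85 mm) begins 54 mm behind the grasp point. The pads swing forward as they close: fully open they stand 13 mm farther back than shut.
Start: joints at [1.125, 0.536, -0.004, 1.538, 0.003, 1.067, -0.071], TCP at [0.241, -0.604, 0.205] pointing down, gripper open.
Joint ranges: [-2.7, 2.7], [-0.37, 2.16], [-1.27, 1.26], [0.24, 2.4], [-1.31, 4.45], [0.19, 1.91], [-2.76, 2.76]. Speed limits (rad/s): [2.39, 2.39, 3.14, 3.14, 3.14, 3.14, 3.14].

### API

Orientations are given as [roll, pitch, yaw] about the fixed x, y, z axes, in that order (R = Rz(yaw) Ry(pitch) Rx(roll)).
In Python, from rig import robot gives the robot as it stands.
- The arm moves only by the shell command python3 -m jog 'ROWS' [OPENING] [FORCE]. ROWS is JSON, a list that holds one entry, the list of rows, each a list of 4 numbers: the shift along the world's x, y, z in cm, then the turn about the world's z in degrees. A call has 1 to 12 rows; each row shifts and turns the commanded pose from where the row before left it; what a row does not reach is not made up. A row lasts 1/8 s, in which the tool goes at most 62.5 mm and 10.7 degrees, less where a joint would pass 70% of its speed; a pose out of reach is approached as far as the arm can. A call with a gripper value outside its range is refused whole. OPENING is the finger opening in cm, from 0 to 8.54, set as the call begins (- or left out, the last holds). The fingers move at their own pace and stop on an object; FORCE is the grip in N (left out, the last holds). Time passes only in rows, so rows that do not move let the fingers close. It gives the time, the measured TCP pose, the force, the opening and the grip force at its end, in the units of the state.
- robot.state(): the state, without advancing time (a new reading comes with each control period).
- robot.capture(name): name is "side" or "top" or "wrist"; returns (picture, depth): 480x640x3 uint8, blue, green, red; 480x640 float32, m along the optical axis (not along the pixel's ray), 0 where there is no reading.
- robot.camera_model(name): a dict with "mtx" (3x3 intrinsics, pixels), "R" (3x3) and "t" (3): a world point X has camera coordinates R X + t; the wrist camera has in their place "hand_eye" (4x4, takes a point from camera to tool coordinates, whose origin is the TCP and whose axes are the flange's). Camera axes: x right, y down, z forward; pixel columns grow to the right and rows downward; lengths in m; the calibration is good to about 2 mm. A picture is of the moment at which its call begins: read the wrist's pose just before it. camera_model takes no time and is no camera call.
- robot.sign_off(): hands the job in; it is judged then, once.
The state is a dict: "t": time; "joint_positions": joint angles; "joint_vel": joint speeds; "effort": joint torques, N m; "ee_pos": TCP position; "eef_rot": TCP orientation; "force": force on the tool from outside, world axes, zero at the start; "wrist_torque": the same for the moment, N m; "gripper_width": finger opening in m; "finger_force": force on a finger pad.
Only numpy, scipy, OpenCV 4.12 (cv2) and the standard library are available. Lean on these libraries where they do the work, as an engineer would, in place of code of your own. Each camera call takes 0.05 s, during which the arm holds its last target. There are 200 camera calls.

### The job

Start exposing the screen that lies in the exposure unit: lower the lid gently until it is fully shut, push the sliding catch fully home over the lid's tongue, and only then press the start key (the larger, middle key of the row) right down with light fingertips and withdraw. Only push and press: leave the two small keys, the dial and everything else on the table as they are.

Things in the scene. Friction and masses are not known exactly. Their poses are not given: they have to be found in the camera images.
- exposer: screen exposure unit, flat grey box 240 deep (x) x 200 wide (y) mm, fixed. Origin: centre of its underside; x from its front (control deck) to its rear (hinge), z up, +y left seen from the front. Front looks roughly to the robot's right. Deck: front 80 mm, top at z 70; on it from left to right: black dial, sliding catch, row of three grey round keys. Behind it the well with the screen, under the lid.
- lid (a joint): lid angle, rad: 0 fully shut, grows as it opens upward, stop 1.15. Stiff plate 164 long (x) x 200 x 16 mm; hinge line along the unit's y at unit x = +121, z = 72 mm. Friction hinge: stays where it is left; 2 to 3 N at the free edge push it down. From the middle of its free edge a steel tongue (22 wide, 4 thick) sticks out 21 mm in line with the catch, which locks the shut lid once home.
- lid_press (a point): point on the lid's upper face where it can be pushed down: 150 mm from the hinge line, 50 mm right of the lid's middle (unit y = -50), 17 mm above the lid's lower face; the lid's face is clear around it. 89 mm above the table when the lid is shut. x along the lid toward the hinge, y as the unit's, z out of the upper face.
- catch (a joint): travel of the sliding catch in m: 0 drawn back to the front, 0.022 fully home (its steel plate then covers the tongue of the shut lid). Stays where it is left; takes about 1.5 to 2 N to push. It slides along the unit's x, rearward to close.
- catch_knob (a point): centre of the top of the catch's black knob, 110 mm above the table. Knob 24 mm wide (y), 12 thick along the sliding direction (x), 27 high (83 to 110 mm above the table), on a steel plate between two low rails (tops 80 mm above the table). Axes as the unit's. Push rearward on the knob's front face, 6 mm in front of this point; free space lies in front of it.
- key_start (a joint): travel of the start key in m: 0 up, 0.004 fully down; a spring returns it. Fully down takes about 4.5 N.
- key_start_top (a point): centre of the top of the start key, 78 mm above the table: the larger key (22 mm across), the middle one of the row of three; it stands 8 mm out of the deck. The neighbours' centres are 31 mm away on either side along the unit's y.
- key_stop (a joint): travel of the small key (16 mm across) to the left of the start key, between it and the catch; same spring and height; to be left alone.
- key_stop_top (a point): centre of the top of that small left key.
- key_lamp (a joint): travel of the small key (16 mm across) to the right of the start key, at the right end of the row; to be left alone.
- key_lamp_top (a point): centre of the top of that small right key.
- dial (a joint): angle of the black exposure-time dial (30 mm across, 16 mm high, at the left end of the deck, unit's x = -85, y = +70 mm), rad; turns easily; to be left as it is set.
- ink_jar_madder: the short closed screw-lid ink jar, 68 mm across and 63 mm tall; loose, stands on the table to the right of the unit and is to be left alone. Origin: centre of its underside; z up.
- ink_jar_black: the taller closed screw-lid ink jar, 74 mm across and 85 mm tall; loose, stands on the table to the right of the unit and is to be left alone. Origin: centre of its underside; z up.
- marker_a: a felt marker lying on its side, 136 mm long and 17 mm thick; loose, stands on the table to the right of the unit and is to be left alone. Origin: centre of its underside; z up.
- blue_tape: a roll of adhesive tape lying flat, 105 mm across and 24 mm high; loose, stands on the table to the right of the unit and is to be left alone. Origin: centre of its underside; z up.
- spring_clamp_a: a spring clamp lying flat, 111 x 40 mm and 24 mm high; loose, stands on the table to the right of the unit and is to be left alone. Origin: centre of its underside; z up.
- squeegee_b: a wooden squeegee lying flat, 180 x 99 mm and 25 mm high; loose, stands on the table to the right of the unit and is to be left alone. Origin: centre of its underside; z up.
- dial_rim (a point): end of the white pointer line on the dial's top, 13 mm from the dial's axis.

How it is judged:
By the outcome, as a careful person would: the job done as asked, in the order asked, and still so for the second after the job is handed in, with the robot touching nothing.
It also fails if it takes over 58 s, if anything falls off the work surface, if the arm or the gripper's body presses on something with over 40 N, if the wrist force passes 120 N, or if a joint passes its speed limit or range.

## Working session

There is one attempt and no reset: what is moved stays moved. The work goes in short steps, Python scripts to look and compute and a shell command to move; the robot and the scene stay as the last step left them, time stands still between calls to the robot, and variables do not carry over. Pictures are saved under pics/ and viewed, at most 10 in all, crops included, and the job is handed in when it is done.

```bash
mkdir -p pics
python3 - <<'E'
from rig import robot
import cv2,numpy as np
print(robot.state(), robot.grip_depth)
for n in("top","side"):
    im,d=robot.capture(n);cv2.imwrite(f"pics/{n}0.png",im);np.save(f"pics/{n}0.npy",d)
    m=robot.camera_model(n);print(n,m)
print(robot.camera_model("wrist"))
E
```

```text
{'t': 0.0, 'joint_positions': array([ 1.12479428,  0.53717882, -0.00441402,  1.53887917,  0.00261039,
        1.06732334, -0.07119294]), 'joint_vel': array([ 0.00049656, -0.00084349, -0.00095656, -0.00073794, -0.00191524,
        0.00082143, -0.0024719 ]), 'effort': array([-1.53876722e-04, -5.83414078e+01,  1.04841571e+00, -2.59101534e+01,
        1.23145507e-02,  9.57379583e-03,  1.79155762e-05]), 'ee_pos': array([ 0.24068365, -0.60305265,  0.20420283]), 'eef_rot': array([-3.13981600e+00,  1.52274740e-04,  3.79865069e-01]), 'force': array([-0.03092431,  0.38837515,  0.10346186]), 'wrist_torque': array([ 0.02688309,  0.03732727, -0.057131  ]), 'finger_force': 0.0, 'gripper_width': 0.08555242060991866} -0.0187
top {'mtx': array([[441.30381872,   0.        , 324.01812566],
       [  0.        , 441.30381872, 243.20203095],
       [  0.        ,   0.        ,   1.        ]]), 'R': array([[ 0.02171576, -0.99968493, -0.01258857],
       [-0.99815285, -0.02096444, -0.05702084],
       [ 0.05673896,  0.01380357, -0.99829362]]), 't': array([0.09845455, 0.40240534, 1.14024987])}
side {'mtx': 
[... 175 characters left out ...]
591 ,  0.02713686,  0.02334464],
       [ 0.03322254, -0.46030993, -0.88713642],
       [-0.01332832,  0.88734343, -0.46091647]]), 't': array([-0.4134381 ,  0.11886641,  1.68285838])}
{'mtx': array([[393.77289907,   0.        , 314.75858471],
       [  0.        , 393.77289907, 240.22666838],
       [  0.        ,   0.        ,   1.        ]]), 'hand_eye': array([[ 4.65446705e-04, -9.49737250e-01, -3.13047822e-01,
         8.06776592e-02],
       [ 9.99999891e-01,  4.27744908e-04,  1.89112902e-04,
         4.56370154e-04],
       [-4.57029558e-05, -3.13047876e-01,  9.49737345e-01,
        -1.68843487e-01],
       [ 0.00000000e+00,  0.00000000e+00,  0.00000000e+00,
         1.00000000e+00]])}
```

View pics/top0.png

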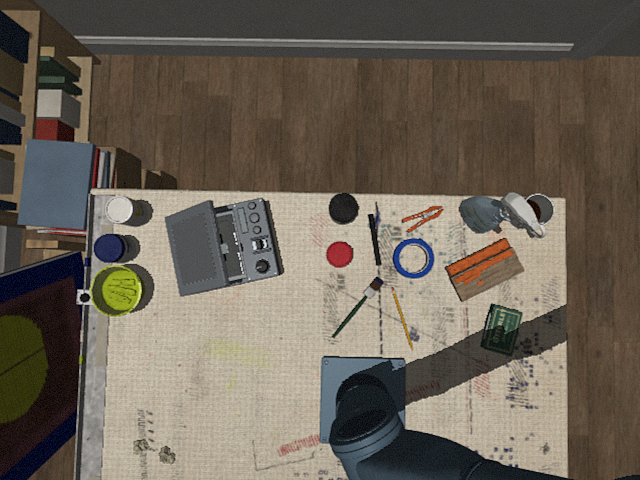

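View pics/side0.png

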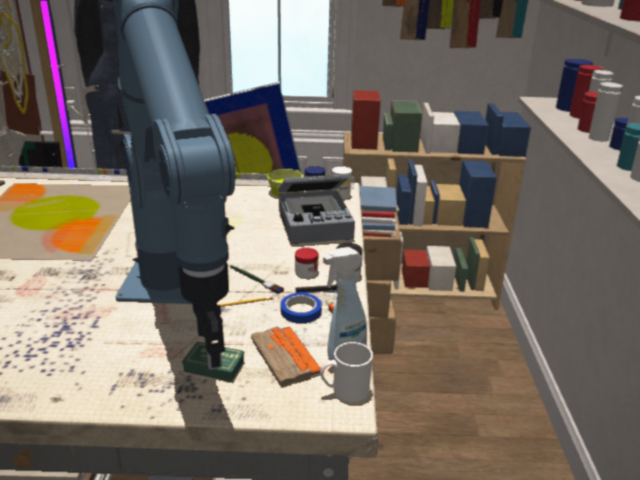

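The top view shows the unit at about (165–285, 197–295) with its front to the right. The deck runs along columns 245–283, with the keys at about (250, 205–230), the catch at (261, 243) and the dial at (262, 267). I'll zoom in.

```bash
cat > h.py <<'E'
from rig import robot
import cv2,numpy as np
def px2w(n,u,v,z):
    m=robot.camera_model(n);K,R,t=m["mtx"],m["R"],m["t"]
    c=-R.T@t; r=R.T@np.linalg.solve(K,[u,v,1]); return c+r*(z-c[2])/r[2]
def cloud(n,d):
    m=robot.camera_model(n);K,R,t=m["mtx"],m["R"],m["t"]
    v,u=np.mgrid[:480,:640]; p=np.stack([(u-K[0,2])/K[0,0]*d,(v-K[1,2])/K[1,1]*d,d],-1)
    return (p-t)@R
E
python3 - <<'E'
from h import *
im=cv2.imread("pics/top0.png");d=np.load("pics/top0.npy")
c=cv2.resize(im[190:300,155:295],None,fx=5.4,fy=5.4,interpolation=cv2.INTER_CUBIC);cv2.imwrite("pics/crop0.png",c)
P=cloud("top",d); 
Q=P[190:300,155:295].reshape(-1,3)
s=Q[(Q[:,2]>.06)&(Q[:,2]<.076)]
r=cv2.minAreaRect((s[:,:2]*1000).astype(np.float32));print("deck",r,cv2.boxPoints(r))
s=Q[(Q[:,2]>.03)]
r=cv2.minAreaRect((s[:,:2]*1000).astype(np.float32));print("all",r,cv2.boxPoints(r))
h=Q[:,2];print(h.max());print(np.round(P[246,165:290:4],3))
E
```

```text
deck ((385.913330078125, 351.5649108886719), (200.66885375976562, 232.10089111328125), 13.531379699707031) [[261.21075 440.91797]
 [315.5172  215.25977]
 [510.6159  262.21185]
 [456.30945 487.87006]]
all ((397.0163269042969, 296.2998962402344), (206.2372283935547, 375.9399719238281), 11.88698673248291) [[257.3906  458.99844]
 [334.82742  91.12021]
 [536.6421  133.60135]
 [459.20523 501.47958]]
1.1624890590656947
[[ 0.385  0.528 -0.   ]
 [ 0.385  0.519 -0.003]
 [ 0.381  0.474  0.091]
 [ 0.38   0.458  0.111]
 [ 0.381  0.447  0.113]
 [ 0.38   0.435  0.12 ]
 [ 0.38   0.423  0.128]
 [ 0.38   0.413  0.132]
 [ 0.38   0.401  0.14 ]
 [ 0.335  0.091  1.162]
 [ 0.38   0.377  0.157]
 [ 0.38   0.366  0.164]
 [ 0.38   0.356  0.169]
 [ 0.38   0.345  0.174]
 [ 0.38   0.338  0.169]
 [ 0.38   0.327  0.176]
 [ 0.386  0.348  0.046]
 [ 0.386  0.334  0.062]
 [ 0.386  0.325  0.058]
 [ 0.386  0.313  0.066]
 [ 0.386  0.303  0.069]
 [ 0.386  0.292  0.07 ]
 [ 0.386  0.281  0.078]
 [ 0.385  0.266  0.11 ]
 [ 0.385  0.257  0.108]
 [ 0.386  0.251  0.082]
 [ 0.387  0.243  0.07 ]
 [ 0.387  0.233  0.067]
 [ 0.391  0.231  0.   ]
 [ 0.391  0.221 -0.002]
 [ 0.391  0.21  -0.002]
 [ 0.392  0.2   -0.002]]
```

View pics/crop0.png

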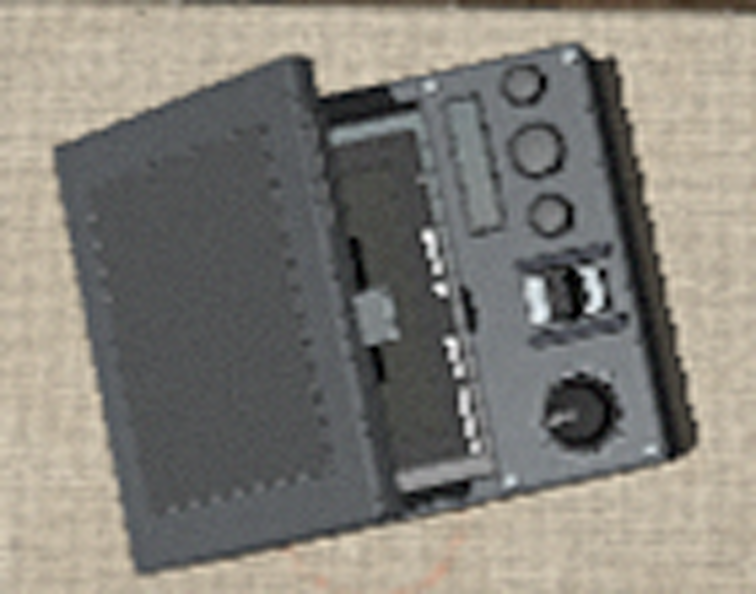

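The crop shows, in crop pixels: lamp key (525, 84), start key (539, 151), stop key (551, 215), knob top about (567, 292), dial (583, 411). The lid is about half open, with its tongue at (378, 316).

Run:
```python
from h import *
d=np.load("pics/top0.npy");P=cloud("top",d)
f=lambda x,y,z:px2w("top",155+x/5.4,190+y/5.4,z)[:2]*1000
pts={n:f(*a) for n,a in dict(lamp=(525,84,.078),start=(539,151,.078),stop=(551,215,.078),knob=(567,292,.11),dial=(583,411,.086),fl=(652,450,.07),fr=(571,56,.07)).items()}
for n,p in pts.items():print(n,p.round(1))
k=pts["lamp"]-pts["dial"];
for a,b in(("lamp","stop"),("fr","fl")):
    k=pts[b]-pts[a];print(a,b,"yaw of unit",np.degrees(np.arctan2(k[1],k[0]))-90,np.linalg.norm(k))
yaw=np.radians(103.5);ex=np.array([np.cos(yaw),np.sin(yaw)]);ey=np.array([-ex[1],ex[0]])
c=pts["dial"]+85*ex-70*ey;print("centre from dial",c)
for c in (c,np.array([385,355.])):
  for n,p in pts.items():print(n,(np.array([ex,ey])@(p-c)).round(1))
m=np.zeros((480,640),bool);m[215:285,178:205]=1
Q=P[m];Q=Q[(Q[:,2]>.08)&(Q[:,2]<.2)];A=np.c_[Q[:,:2],np.ones(len(Q))]
s=np.linalg.lstsq(A,Q[:,2],rcond=None)[0];print("lid ang",np.arctan(np.hypot(*s[:2])),"yaw",np.degrees(np.arctan2(-s[1],-s[0])),np.std(A@s-Q[:,2]))
```

```text
lamp [486.2 286.1]
start [455.4 278.7]
stop [426.1 272.3]
knob [389.3 258.8]
dial [336.9 253.8]
fl [319.8 224. ]
fr [500.8 266.6]
lamp stop yaw of unit -257.0699746354153 61.62823590307716
fr fl yaw of unit -256.7530163975426 185.9224939691367
centre from dial [385.11636991 352.7672731 ]
lamp [-88.4 -82.7]
start [-88.4 -51.1]
stop [-87.8 -21.1]
knob [-92.3  17.8]
dial [-85.  70.]
fl [-109.9   93.6]
fr [-110.8  -92.3]
lamp [-90.6 -82.3]
start [-90.6 -50.7]
stop [-90.  -20.7]
knob [-94.5  18.2]
dial [-87.2  70.4]
fl [-112.1   94. ]
fr [-113.   -91.9]
lid ang 0.5843186227302408 yaw 103.29103285268427 0.0014968610720563825
```

```bash
python3 -m jog '[[[0,0,3,0],[0,0,4,0],[0,0,4,0],[2,4,2,0],[2,5,0,0],[2,5,0,0],[2,5,0,0],[2,5,0,0],[2,5,0,0],[2,5,0,0],[2,5,0,0],[2,5,0,0]]]' 0 20
```

```text
t: 1.6
ee_pos: [0.4211, -0.162, 0.3349]
eef_rot: [3.142, 0.0, 0.38]
force: [1.8, 0.5, 0.0]
gripper_width: -0.0001
finger_force: 0.0
```

```bash
python3 -m jog '[[[0,5,0,-4.3],[0,6,0,-4.3],[0,6,0,0],[0,6,0,0],[0,6,0,0],[0,6,0,0],[-1,5,-2,0],[0,1,-2,0],[0,0,0,0],[0,0,0,0]]]'
cat >> h.py <<'E'
def wpose():
    from scipy.spatial.transform import Rotation as Rn
    s=robot.state();T=np.eye(4);T[:3,:3]=Rn.from_euler("xyz",s["eef_rot"]).as_matrix();T[:3,3]=s["ee_pos"];return T
def wpx(T,u,v,z):
    m=robot.camera_model("wrist");M=T@m["hand_eye"];c=M[:3,3];r=M[:3,:3]@np.linalg.solve(m["mtx"],[u,v,1]);return c+r*(z-c[2])/r[2]
E
python3 - <<'E'
from h import *
T=wpose();im,d=robot.capture("wrist");cv2.imwrite("pics/w0.png",im);np.save("pics/w0.npy",d);np.save("pics/w0T.npy",T);print(T)
E
```

```text
t: 2.85
ee_pos: [0.4115, 0.2455, 0.2956]
eef_rot: [3.141, -0.0, 0.228]
force: [0.3, -0.6, -0.3]
gripper_width: -0.0002
finger_force: 0.0
[[ 9.74047168e-01  2.26344839e-01  3.57478514e-04  4.11503843e-01]
 [ 2.26344945e-01 -9.74047166e-01 -2.89563127e-04  2.45479352e-01]
 [ 2.82659814e-04  3.62961599e-04 -9.99999894e-01  2.95571807e-01]
 [ 0.00000000e+00  0.00000000e+00  0.00000000e+00  1.00000000e+00]]
```

View pics/w0.png

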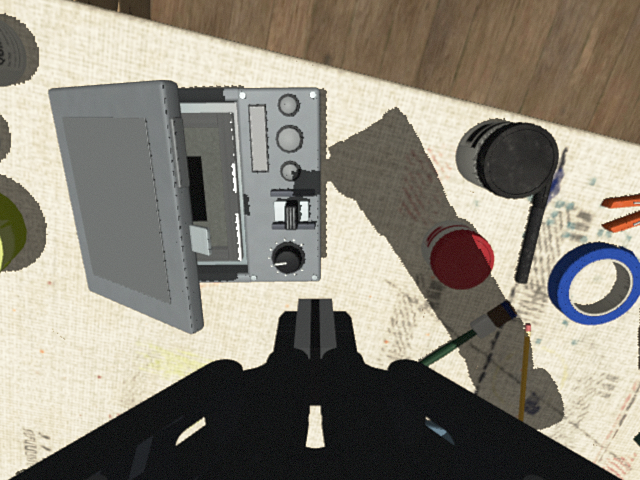

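The wrist view shows the lamp key at (289, 104), start at (289, 138), stop at (290, 171), knob at (292, 213) and dial at (288, 258). The unit is aligned with the tool.

Run:
```python
from h import *
T=np.load("pics/w0T.npy");d=np.load("pics/w0.npy")
f=lambda u,v,z:wpx(T,u,v,z)[:2]*1000
pts=dict(lamp=f(289,104,.078),start=f(289,138,.078),stop=f(290,171,.078),dial=f(288,258,.086),fl=f(316,277,.07),fr=f(316,95,.07))
m=robot.camera_model("wrist");K=m["mtx"];M=T@m["hand_eye"]
v,u=np.mgrid[:480,:640];p=np.stack([(u-K[0,2])/K[0,0]*d,(v-K[1,2])/K[1,1]*d,d],-1)@M[:3,:3].T+M[:3,3]
q=p[195:240,275:310].reshape(-1,3);q=q[(q[:,2]>.1)&(q[:,2]<.125)]
r=cv2.minAreaRect((q[:,:2]*1000).astype(np.float32));print("knob",r,q[:,2].mean());pts["knob"]=np.array(r[0])
k=pts["fl"]-pts["fr"];print("yaw",np.degrees(np.arctan2(k[1],k[0]))+270)
yaw=np.radians(103.2);ex=np.array([np.cos(yaw),np.sin(yaw)]);ey=np.array([-ex[1],ex[0]])
c=pts["dial"]+85*ex-70*ey;print("c",c)
for n,a in pts.items():print(n,a.round(1),(np.array([ex,ey])@(a-c)).round(1))
l=p[130:280,85:160].reshape(-1,3);l=l[(l[:,2]>.08)&(l[:,2]<.2)];A=np.c_[l[:,:2],np.ones(len(l))]
s=np.linalg.lstsq(A,l[:,2],rcond=None)[0];print("lid",np.arctan(np.hypot(*s[:2])),np.degrees(np.arctan2(-s[1],-s[0])))
for cc in (c,np.array([385.,354])):
  for th in(.6,.5,.4,.3,.2,.1,0):
    x=121-150*np.cos(th)+17*np.sin(th);z=72+150*np.sin(th)+17*np.cos(th);w=cc+x*ex-50*ey;print(th,w.round(1),round(z,1),"plane z",round(1000*(np.r_[w/1000,1]@s),1))
```

```text
knob ((393.16290283203125, 264.1532897949219), (23.14980125427246, 12.107339859008789), 12.732735633850098) 0.10937246356038988
yaw 103.16510044294884
c [392.6403371  356.14530007]
lamp [490.4 287.8] [-88.8 -79.6]
start [460.5 281.5] [-88.2 -49. ]
stop [430.1 274.1] [-88.4 -17.8]
dial [343.9 257.4] [-85.  70.]
fl [323.  222.9] [-113.8   98.2]
fr [504.  265.3] [-113.9  -87.7]
knob [393.2 264.2] [-89.7  20.5]
lid 0.5789008831167686 103.58776410593136
0.6 [439.8 374.2] 170.7 plane z 168.8
0.5 [441.9 365.1] 158.8 plane z 174.9
0.4 [443.7 357.3] 146.1 plane z 180.1
0.3 [445.3 350.7] 132.6 plane z 184.5
0.2 [446.5 345.5] 118.5 plane z 188.0
0.1 [447.4 341.7] 103.9 plane z 190.6
0 [447.9 339.3] 89.0 plane z 192.2
0.6 [432.1 372. ] 170.7 plane z 169.0
0.5 [434.2 363. ] 158.8 plane z 175.1
0.4 [436.1 355.2] 146.1 plane z 180.3
0.3 [437.6 348.6] 132.6 plane z 184.7
0.2 [438.8 343.4] 118.5 plane z 188.2
0.1 [439.7 339.6] 103.9 plane z 190.8
0 [440.3 337.2] 89.0 plane z 192.4
```

```bash
python3 -m jog '[[[1,4,0,0],[1,4,0,0],[0.8,4,-2,0],[0,0.6,-3,0],[0,0,-3,0],[0,0,-1.5,0],[0,0,-0.5,0],[0,0,-0.4,0],[0,0,-0.3,0],[0,0,0,0]]]'
```

```text
t: 4.15
ee_pos: [0.4392, 0.3724, 0.1884]
eef_rot: [-3.141, -0.001, 0.23]
force: [0.5, 0.2, 0.2]
gripper_width: -0.0
finger_force: 0.0
```

```bash
python3 -m jog '[[[0,0,-0.3,0],[0,0,-0.3,0],[0,0,-0.3,0],[0,0,-0.3,0],[0,0,-0.3,0],[0,0,-0.3,0]]]'
```

```text
t: 4.9
ee_pos: [0.439, 0.3723, 0.1698]
eef_rot: [3.142, 0.0, 0.23]
force: [-0.6, 0.0, -1.1]
gripper_width: -0.0001
finger_force: 0.0
```

```bash
python3 -m jog '[[[0.04,-0.18,-0.24,0],[0.04,-0.18,-0.24,0],[0.04,-0.18,-0.24,0],[0.04,-0.18,-0.24,0],[0.04,-0.16,-0.25,0],[0.04,-0.16,-0.25,0],[0.04,-0.16,-0.25,0],[0.04,-0.15,-0.25,0],[0.04,-0.15,-0.25,0]]]'; python3 -m jog '[[[0.03,-0.13,-0.27,0],[0.03,-0.13,-0.27,0],[0.03,-0.13,-0.27,0],[0.03,-0.13,-0.27,0],[0.03,-0.13,-0.27,0],[0.02,-0.09,-0.24,0],[0.02,-0.09,-0.24,0],[0.02,-0.09,-0.24,0],[0.02,-0.09,-0.24,0],[0.02,-0.09,-0.24,0],[0.02,-0.08,-0.24,0]]]'
```

```text
t: 6.02
ee_pos: [0.4426, 0.3571, 0.1481]
eef_rot: [3.141, -0.0, 0.23]
force: [-1.4, -1.7, 2.9]
gripper_width: -0.0001
finger_force: 1.8
t: 7.4
ee_pos: [0.4452, 0.3455, 0.1199]
eef_rot: [-3.142, 0.0, 0.23]
force: [2.4, -2.6, 3.5]
gripper_width: 0.0001
finger_force: 1.6
```

Contact is light, at about 3 N. I'll carry on down.

```bash
python3 -m jog '[[[0.015,-0.06,-0.24,0],[0.015,-0.06,-0.24,0],[0.015,-0.06,-0.24,0],[0.015,-0.06,-0.24,0],[0.015,-0.06,-0.24,0],[0.015,-0.06,-0.24,0],[0.01,-0.03,-0.2,0],[0.01,-0.03,-0.2,0],[0.01,-0.03,-0.2,0],[0.01,-0.03,-0.2,0],[0,-0.03,-0.2,0]]]';  python3 -m jog '[[[0,-0.03,-0.15,0],[0,-0.03,-0.15,0],[0,0,-0.15,0]]]'
```

```text
t: 8.78
ee_pos: [0.4466, 0.3404, 0.0956]
eef_rot: [3.142, -0.0, 0.23]
force: [1.7, -1.0, 1.2]
gripper_width: 0.0003
finger_force: 0.9
t: 9.15
ee_pos: [0.4466, 0.3398, 0.0911]
eef_rot: [3.142, -0.0, 0.23]
force: [1.5, -0.7, 1.8]
gripper_width: -0.0005
finger_force: 0.9
```

```bash
python3 -m jog '[[[0,0,-0.12,0],[0,0,-0.1,0]]]';python3 -m jog '[[[0,0,-0.1,0],[0,0,0,0]]]';python3 -m jog '[[[0,0,-0.1,0],[0,0,0,0]]]'
```

```text
t: 9.4
ee_pos: [0.4465, 0.3398, 0.0889]
eef_rot: [3.142, 0.0, 0.23]
force: [0.6, -0.5, 2.5]
gripper_width: -0.0003
finger_force: 0.9
t: 9.65
ee_pos: [0.4465, 0.3399, 0.0879]
eef_rot: [-3.141, 0.0, 0.23]
force: [-0.1, 0.3, 0.2]
gripper_width: -0.0003
finger_force: 0.2
t: 9.9
ee_pos: [0.4465, 0.3398, 0.0869]
eef_rot: [-3.142, 0.0, 0.23]
force: [-0.1, -0.0, 0.1]
gripper_width: 0.0002
finger_force: 0.3
```

```bash
python3 -m jog '[[[0,0,-0.1,0],[0,0,0,0]]]';python3 -m jog '[[[0,0,-0.1,0],[0,0,0,0]]]';python3 -m jog '[[[0,0,-0.1,0],[0,0,0,0]]]'
```

```text
t: 10.15
ee_pos: [0.4465, 0.3398, 0.0859]
eef_rot: [-3.142, 0.0, 0.23]
force: [-0.5, -0.5, -0.3]
gripper_width: -0.0001
finger_force: 0.3
t: 10.4
ee_pos: [0.4465, 0.3398, 0.0849]
eef_rot: [-3.142, 0.0, 0.23]
force: [0.4, -0.7, 0.1]
gripper_width: 0.0002
finger_force: 0.3
t: 10.65
ee_pos: [0.4466, 0.3398, 0.0839]
eef_rot: [-3.142, 0.0, 0.23]
force: [-0.1, -0.3, 0.8]
gripper_width: -0.0003
finger_force: 0.3
```

Run:
```python
from h import *
T=wpose();im,d=robot.capture("wrist");np.save("pics/w1.npy",d)
im2,_=robot.capture("top")
c=cv2.resize(im2[190:300,150:300],(440,322),interpolation=cv2.INTER_CUBIC)
o=np.zeros((480,800,3),np.uint8);o[:360,:480]=cv2.resize(im,(480,360));o[:235,480:]=cv2.resize(c,(320,235));cv2.imwrite("pics/w1.png",o)
m=robot.camera_model("wrist");K=m["mtx"];M=T@m["hand_eye"]
v,u=np.mgrid[:480,:640];p=np.stack([(u-K[0,2])/K[0,0]*d,(v-K[1,2])/K[1,1]*d,d],-1)@M[:3,:3].T+M[:3,3]
for y in range(60,300,60):print(np.round(p[y,100:600:50,1:],3).tolist())
```

```text
[[0.487, -0.001], [0.458, 0.0], [0.431, -0.003], [0.546, -0.844], [0.422, -0.846], [0.298, -0.848], [0.174, -0.848], [0.049, -0.847], [-0.077, -0.851], [-0.201, -0.849]]
[[0.486, -0.001], [0.455, 0.001], [0.425, -0.0], [0.395, -0.0], [0.365, 0.001], [0.335, -0.001], [0.306, 0.001], [0.274, -0.006], [-0.132, -0.852], [-0.262, -0.852]]
[[0.463, 0.039], [0.436, 0.041], [0.409, 0.043], [0.383, 0.044], [0.357, 0.045], [0.332, 0.045], [0.306, 0.046], [0.281, 0.047], [0.232, -0.0], [0.201, -0.0]]
[[0.433, 0.098], [0.412, 0.1], [0.392, 0.102], [0.372, 0.105], [0.353, 0.108], [0.327, 0.069], [0.304, 0.07], [0.28, 0.07], [0.217, -0.001], [0.185, 0.001]]
```

View pics/w1.png

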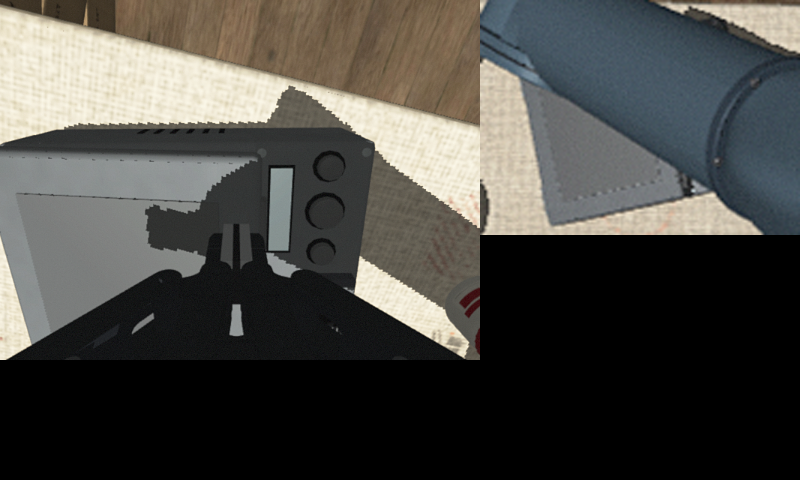

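The fingers have slipped off the free edge at about (237, 235), and the lid is still open by roughly 0.1 rad. I'll back off forward and up, then measure the lid again.

```bash
python3 -m jog '[[[0.1,-0.3,0,0],[0.1,-0.3,0.3,0],[0,0,1,0],[0,0,2,0],[0,0,3,0],[0,0,4,0],[0,-3,4,0],[0,-4,4,0],[0,0,0,0]]]'
cat >> h.py <<'E'
def wcloud(T,d):
    m=robot.camera_model("wrist");K=m["mtx"];M=T@m["hand_eye"]
    v,u=np.mgrid[:480,:640];return np.stack([(u-K[0,2])/K[0,0]*d,(v-K[1,2])/K[1,1]*d,d],-1)@M[:3,:3].T+M[:3,3]
E
python3 - <<'E'
from h import *
T=wpose();im,d=robot.capture("wrist");cv2.imwrite("pics/w2.png",im);np.save("pics/w2.npy",d);np.save("pics/w2T.npy",T)
p=wcloud(T,d)
yaw=np.radians(103.2);ex=np.array([np.cos(yaw),np.sin(yaw)]);ey=np.array([-ex[1],ex[0]])
c=np.array([.391,.3555]);q=p.reshape(-1,3);l=(q[:,:2]-c)@np.array([ex,ey]).T
for y0 in(-70,-50,-30,40):
  k=np.abs(l[:,1]-y0/1000)<.004
  print(y0,[(x,round(1000*float(np.median(q[k&(np.abs(l[:,0]*1000-x)<2),2])),1)) for x in list(range(-120,-60,8))+list(range(-60,-24,4))+[0,40,80] if (k&(np.abs(l[:,0]*1000-x)<2)).any()])
E
```

```text
t: 11.88
ee_pos: [0.4509, 0.2621, 0.2711]
eef_rot: [3.141, -0.007, 0.225]
force: [0.0, 0.3, -0.8]
gripper_width: 0.0001
finger_force: 0.0
-70 [(-120, 0.5), (-112, 69.9), (-104, 70.2), (-96, 70.1), (-88, 71.0), (-80, 70.5), (-72, 70.3), (-64, 71.3), (-60, 71.3), (-56, 71.1), (-52, 71.3), (-48, 70.1), (-44, 71.2), (-40, 107.0), (-36, 110.0), (-32, 109.3), (-28, 109.0), (0, 105.9), (40, 100.2), (80, 95.1)]
-50 [(-120, 375.4), (-112, 369.4), (-104, 342.3), (-96, 370.3), (-88, 378.1), (-80, 352.0), (-72, 360.5), (-64, 371.2), (-60, 373.4), (-56, 375.3), (-52, 377.2), (-48, 379.2), (-44, 106.2), (-40, 108.1), (-36, 110.1), (-32, 109.6), (-28, 109.1), (0, 106.1), (40, 101.0), (80, 95.5)]
-30 [(-120, -0.0), (-112, 69.9), (-104, 335.2), (-96, 69.8), (-88, 70.5), (-80, 354.4), (-72, 357.5), (-64, 71.1), (-60, 71.2), (-56, 71.0), (-52, 71.3), (-48, 70.2), (-44, 103.0), (-40, 108.3), (-36, 110.3), (-32, 109.6), (-28, 109.0), (0, 106.1), (40, 100.9), (80, 95.3)]
40 [(-120, 0.2), (-112, 70.3), (-104, 80.0), (-96, 79.7), (-80, 80.2), (-72, 80.2), (-64, 70.0), (-60, 70.0), (-44, 102.6), (-40, 109.0), (-36, 109.9), (-32, 109.5), (-28, 108.8), (0, 106.1), (40, 100.5), (80, 95.3)]
```

View pics/w2.png

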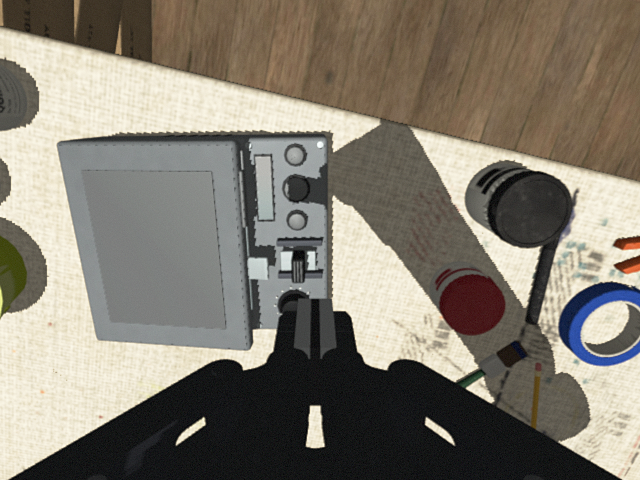

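The wrist view shows the lid still about 0.12 rad open, with its front edge near column 245 and the tongue at (258, 268). I'll check the earlier depth frame to see where the finger was relative to the edge.

Run:
```python
from h import *
from scipy.spatial.transform import Rotation as Rn
T=np.eye(4);T[:3,:3]=Rn.from_euler("xyz",[-3.142,0,.23]).as_matrix();T[:3,3]=[.4466,.3398,.0839]
yaw=np.radians(103.2);ex=np.array([np.cos(yaw),np.sin(yaw)]);ey=np.array([-ex[1],ex[0]]);c=np.array([.391,.3555])
U=np.array([ex,ey])
d=np.load("pics/w1.npy");p=wcloud(T,d);l=(p[...,:2]-c)@U.T*1000
print("tcp",U@(T[:2,3]-c)*1000)
for v in range(200,345,12):
  print(v,[(u,int(l[v,u,0]),int(l[v,u,1]),int(1000*p[v,u,2])) for u in list(range(220,400,10))])
```

```text
tcp [-27.98149715 -50.54587834]
200 [(220, 10, -95, 92), (230, 6, -95, 92), (240, 7, -90, 68), (250, 2, -90, 69), (260, -2, -91, 70), (270, -7, -91, 70), (280, -11, -90, 69), (290, -16, -91, 70), (300, -21, -91, 70), (310, -26, -91, 70), (320, -30, -91, 69), (330, -35, -90, 69), (340, -40, -90, 69), (350, -45, -91, 70), (360, -49, -90, 69), (370, -54, -90, 69), (380, -59, -91, 70), (390, -63, -91, 70)]
212 [(220, 8, -93, 104), (230, 4, -93, 102), (240, 0, -94, 105), (250, -3, -94, 105), (260, -7, -94, 105), (270, -11, -94, 106), (280, -15, -94, 105), (290, -18, -94, 106), (300, -22, -94, 107), (310, -26, -94, 107), (320, -30, -94, 107), (330, -34, -94, 107), (340, -37, -94, 108), (350, -45, -85, 69), (360, -50, -85, 69), (370, -54, -85, 69), (380, -59, -85, 70), (390, -64, -85, 69)]
224 [(220, 8, -88, 103), (230, 4, -89, 105), (240, 0, -89, 105), (250, -3, -89, 105), (260, -7, -89, 106), (270, -11, -90, 107), (280, -15, -89, 107), (290, -19, -90, 108), (300, -22, -89, 106), (310, -26, -90, 108), (320, -30, -90, 109), (330, -34, -90, 110), (340, -37, -90, 110), (350, -45, -79, 70), (3
[... 3275 characters left out ...]
, 107), (260, -5, -42, 106), (270, -9, -43, 108), (280, -16, -57, 131), (290, -19, -58, 132), (300, -23, -61, 138), (310, -26, -61, 138), (320, -30, -61, 138), (330, -33, -61, 138), (340, -37, -57, 131), (350, -40, -57, 131), (360, -52, -20, 70), (370, -57, -21, 72), (380, -62, -20, 71), (390, -68, -19, 70)]
344 [(220, 12, -35, 105), (230, 8, -35, 105), (240, 3, -35, 105), (250, -28, -131, 252), (260, -5, -37, 107), (270, -9, -37, 107), (280, -16, -58, 140), (290, -20, -57, 139), (300, -23, -61, 145), (310, -26, -62, 146), (320, -30, -61, 145), (330, -33, -61, 145), (340, -36, -58, 141), (350, -40, -57, 139), (360, -52, -12, 69), (370, -58, -12, 69), (380, -63, -12, 69), (390, -68, -13, 71)]
```

Run:
```python
from h import *
for n in("w0","w2"):
  T=np.load(f"pics/{n}T.npy");d=np.load(f"pics/{n}.npy");p=wcloud(T,d);q=(p-T[:3,3])@T[:3,:3]*1000
  print(n,T[:3,3])
  for v in range(286,345,5):print(v,[(u,*q[v,u].astype(int).tolist()) for u in range(290,345,8)])
```

```text
w0 [0.41150384 0.24547935 0.29557181]
286 [(290, -134, -31, 295), (298, -134, -21, 295), (306, -134, -10, 295), (314, -133, 0, 294), (322, -135, 9, 297), (330, -135, 20, 296), (338, -134, 30, 294)]
291 [(290, -141, -31, 295), (298, -141, -21, 294), (306, -141, -10, 295), (314, -142, 0, 297), (322, -141, 9, 294), (330, -141, 20, 294), (338, -141, 30, 295)]
296 [(290, -148, -31, 295), (298, -149, -21, 296), (306, -149, -10, 296), (314, -148, 0, 293), (322, -149, 9, 296), (330, -149, 20, 297), (338, -149, 30, 296)]
301 [(290, -155, -31, 295), (298, 11, -5, -32), (306, 11, -2, -32), (314, 11, 0, -32), (322, 11, 3, -32), (330, 11, 6, -32), (338, -156, 31, 297)]
306 [(290, -162, -31, 294), (298, 11, -5, -36), (306, 11, -2, -37), (314, 11, 0, -36), (322, 11, 3, -36), (330, 10, 6, -35), (338, -163, 31, 296)]
311 [(290, 6, -9, -32), (298, 11, -5, -40), (306, 11, -2, -40), (314, 11, 0, -40), (322, 11, 3, -40), (330, 11, 6, -40), (338, 6, 9, -32)]
316 [(290, 7, -8, -37), (298, 11, -5, -44), (306, 11, -2, -43), (314, 11, 0, -44), (322, 11, 3, -43), (330, 11, 5, -44), (338, 7, 9, -36)]
321 [(290,
[... 1754 characters left out ...]
-37)]
321 [(290, 7, -8, -41), (298, 10, -5, -46), (306, 11, -2, -47), (314, 10, 0, -47), (322, 11, 2, -47), (330, 11, 5, -48), (338, 7, 9, -40)]
326 [(290, 7, -8, -44), (298, 11, -5, -50), (306, 11, -2, -51), (314, 10, 0, -50), (322, 11, 2, -51), (330, 11, 5, -50), (338, 6, 8, -43)]
331 [(290, 6, -8, -47), (298, 10, -5, -53), (306, 11, -2, -54), (314, 10, 0, -53), (322, 11, 2, -54), (330, 11, 5, -54), (338, 6, 8, -46)]
336 [(290, 7, -8, -50), (298, 11, -4, -58), (306, 11, -2, -57), (314, 11, 0, -57), (322, 10, 2, -56), (330, 10, 5, -56), (338, 7, 8, -51)]
341 [(290, 7, -7, -54), (298, 11, -4, -60), (306, 11, -2, -60), (314, 10, 0, -59), (322, 11, 2, -59), (330, 11, 5, -60), (338, 6, 8, -52)]
```

The depth shows the fingertips end about 26–29 mm short of the reported TCP. So the fingers never slipped: they were standing on the lid, which is simply not down yet. I'll keep pressing with that offset.

```bash
python3 -m jog '[[[0,4,-3,0],[-0.4,4,-5,0],[0,0,-5,0],[0,0,-3,0],[0,-0.1,-1.5,0],[0,0,-0.7,0],[0,0,-0.2,0],[0,0,-0.2,0],[0,0,-0.2,0]]]';python3 -m jog '[[[0,-0.03,-0.2,0],[0,-0.03,-0.2,0],[0,-0.03,-0.2,0],[0,-0.03,-0.2,0],[0,0,-0.2,0],[0,0,-0.2,0]]]'
```

```text
t: 13.05
ee_pos: [0.4455, 0.3419, 0.0811]
eef_rot: [-3.141, -0.002, 0.229]
force: [0.5, -0.7, 2.5]
gripper_width: -0.0
finger_force: 0.9
t: 13.8
ee_pos: [0.4446, 0.3404, 0.068]
eef_rot: [3.141, 0.0, 0.23]
force: [0.5, -2.0, 1.6]
gripper_width: 0.0002
finger_force: 0.9
```

```bash
python3 -m jog '[[[0,0,-0.15,0],[0,0,-0.15,0]]]';python3 -m jog '[[[0,0,-0.1,0],[0,0,-0.1,0]]]';python3 -m jog '[[[0,0,-0.1,0],[0,0,-0.1,0]]]'
```

```text
t: 14.05
ee_pos: [0.4444, 0.3404, 0.0651]
eef_rot: [3.141, 0.001, 0.23]
force: [0.4, -2.1, 1.7]
gripper_width: 0.0
finger_force: 0.9
t: 14.3
ee_pos: [0.4445, 0.3405, 0.0632]
eef_rot: [3.141, 0.0, 0.23]
force: [0.3, -1.6, 1.9]
gripper_width: -0.0
finger_force: 0.9
t: 14.55
ee_pos: [0.4446, 0.3406, 0.0618]
eef_rot: [3.141, 0.0, 0.23]
force: [-2.8, -4.5, 14.7]
gripper_width: 0.0003
finger_force: 7.0
```

The lid is on its stop (14.7 N), which puts the tips about 27 mm behind the TCP. Next is the catch.

```bash
python3 -m jog '[[[0,0,0.3,0],[0,0,1.5,0],[0,0,4,0],[0,0,4,0],[-1.5,-4,0,0],[-1.6,-4,0,0],[-1.5,-3,0,0],[0,0,-3,0],[0,0,-3,0],[0,0,0,0]]]'
python3 - <<'E'
from h import *
T=wpose();im,d=robot.capture("wrist");cv2.imwrite("pics/w3.png",im)
p=wcloud(T,d);yaw=np.radians(103.2);ex=np.array([np.cos(yaw),np.sin(yaw)]);ey=np.array([-ex[1],ex[0]]);c=np.array([.391,.3555])
l=(p[...,:2]-c)@np.array([ex,ey]).T*1000
print("tcp",T[:3,3],(T[:2,3]-c)@np.array([ex,ey]).T*1000)
L=l.reshape(-1,2);z=p.reshape(-1,3)[:,2]*1000
for x in(-30,20,60):
  k=(abs(L[:,0]-x)<3)&(abs(L[:,1]+50)<6);print(x,np.median(z[k]) if k.any() else None)
k=(abs(L[:,0]+88)<12)&(abs(L[:,1]-20)<16)&(z>104)&(z<114);print("knob",k.sum(),L[k].min(0),L[k].max(0)) if k.any() else 0
E
```

```text
t: 15.8
ee_pos: [0.3975, 0.2301, 0.0986]
eef_rot: [3.141, 0.003, 0.23]
force: [0.0, 0.3, 1.6]
gripper_width: -0.0001
finger_force: 0.0
tcp [0.3974769  0.2300836  0.09863595] [-123.58176581   22.33316937]
-30 88.07122821368066
20 None
60 None
knob 1450 [-95.71217028   6.85886482] [-83.38413605  31.08009675]
```

View pics/w3.png

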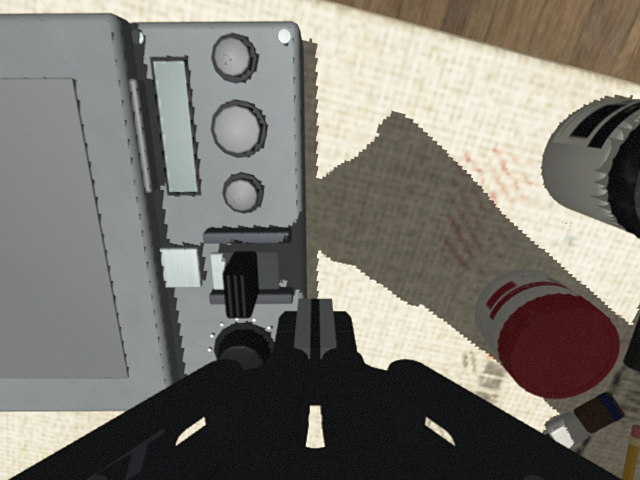

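The lid is shut (88 mm). The knob spans unit x −96…−83 and y 7…31, and the fingers are in front of it at x −124, y 22. I'll lower and push.

```bash
python3 -m jog '[[[0.2,0,-1.2,0],[0,0,-1.2,0],[0,0,-1,0],[-0.11,0.49,0,0],[-0.11,0.49,0,0],[-0.11,0.49,0,0],[-0.05,0.2,0,0],[-0.05,0.2,0,0]]]';python3 -m jog '[[[-0.05,0.2,0,0],[-0.05,0.2,0,0],[-0.05,0.2,0,0],[-0.05,0.2,0,0],[-0.05,0.2,0,0]]]';python3 -m jog '[[[-0.05,0.2,0,0],[-0.05,0.2,0,0],[-0.05,0.2,0,0]]]'
```

```text
t: 16.85
ee_pos: [0.3966, 0.2492, 0.0654]
eef_rot: [3.141, -0.0, 0.23]
force: [0.2, -1.2, 1.2]
gripper_width: 0.0003
finger_force: 0.8
t: 17.48
ee_pos: [0.3939, 0.2594, 0.0653]
eef_rot: [-3.142, -0.0, 0.23]
force: [1.7, -1.2, -0.3]
gripper_width: 0.0001
finger_force: 0.8
t: 17.85
ee_pos: [0.3924, 0.2654, 0.0653]
eef_rot: [-3.142, -0.0, 0.23]
force: [1.1, -0.9, 0.6]
gripper_width: 0.0002
finger_force: 0.8
```

```bash
python3 -m jog '[[[-0.02,0.1,0,0],[-0.02,0.1,0,0],[-0.02,0.1,0,0]]]';python3 -m jog '[[[-0.02,0.1,0,0]]]';python3 -m jog '[[[-0.02,0.1,0,0]]]';python3 -m jog '[[[-0.02,0.1,0,0]]]'
```

```text
t: 18.23
ee_pos: [0.3921, 0.2665, 0.0652]
eef_rot: [3.139, 0.001, 0.229]
force: [2.6, -8.3, 5.9]
gripper_width: -0.0002
finger_force: 4.2
t: 18.35
ee_pos: [0.3921, 0.2665, 0.0652]
eef_rot: [3.137, 0.001, 0.228]
force: [2.3, -9.7, 6.8]
gripper_width: -0.0002
finger_force: 5.5
t: 18.48
ee_pos: [0.3921, 0.2666, 0.0652]
eef_rot: [3.136, 0.001, 0.227]
force: [2.7, -12.6, 11.1]
gripper_width: 0.0
finger_force: 6.7
t: 18.6
ee_pos: [0.3921, 0.2666, 0.0652]
eef_rot: [3.134, 0.002, 0.227]
force: [3.5, -14.8, 12.6]
gripper_width: -0.0002
finger_force: 7.9
```

```bash
python3 -m jog '[[[0.09,-0.4,0,0],[0.1,-0.6,0,0],[0.2,-1,0,0],[0.2,-1,1,0],[0,0,3,0],[0,0,4,0],[0,0,4,0],[0,0,0,0]]]'
cat > knob.py <<'E'
from h import *
import sys
T=wpose();im,d=robot.capture("wrist");cv2.imwrite(f"pics/{sys.argv[1]}.png",im)
p=wcloud(T,d);yaw=np.radians(103.2);ex=np.array([np.cos(yaw),np.sin(yaw)]);ey=np.array([-ex[1],ex[0]]);c=np.array([.391,.3555])
l=(p[...,:2]-c)@np.array([ex,ey]).T*1000
L=l.reshape(-1,2);z=p.reshape(-1,3)[:,2]*1000
k=(abs(L[:,0]+80)<25)&(abs(L[:,1]-20)<20)&(z>104)&(z<114);print("knob",k.sum(),np.percentile(L[k],[2,98],axis=0),np.median(z[k]))
for x in(-30,0,40):
  k=(abs(L[:,0]-x)<3)&(abs(L[:,1]+50)<6);print("lid",x,np.median(z[k]) if k.any() else None)
E
python3 knob.py w4
```

```text
t: 19.6
ee_pos: [0.399, 0.2422, 0.1883]
eef_rot: [-3.14, -0.006, 0.229]
force: [0.3, 0.1, 0.3]
gripper_width: -0.0002
finger_force: 0.0
knob 655 [[-73.97230831   7.56425259]
 [-62.59795022  30.09647815]] 109.85283098910267
lid -30 87.98727621221653
lid 0 89.18701711189122
lid 40 89.10884402097199
```

View pics/w4.png

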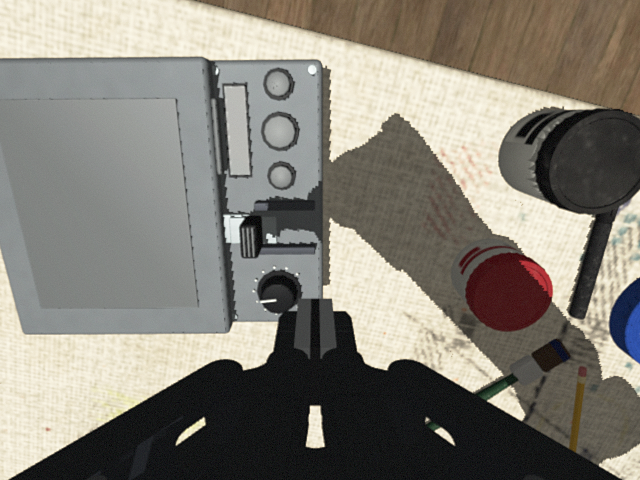

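The knob has moved 21–22 mm and stopped hard (about 15 N), so the catch is home, and the lid lies flat at 89 mm. The start key is at (280, 131).

```bash
python3 - <<'E'
from h import *
from scipy.spatial.transform import Rotation as Rn
print(wpx(wpose(),280,131,.078),wpx(wpose(),282,175,.078))
E
python3 -m jog '[[[2,1.3,0,0],[2,1.3,0,0],[2.1,1.3,0,0],[0,0,-4,0],[0,0,-4,0],[0,0,-3,0],[0,0,-1,0],[0,0,0,0]]]'
```

```text
[0.45871339 0.27926582 0.078     ] [0.42976153 0.27189867 0.078     ]
t: 20.65
ee_pos: [0.4575, 0.28, 0.0648]
eef_rot: [3.141, 0.002, 0.23]
force: [-0.3, 0.5, 0.1]
gripper_width: -0.0001
finger_force: 0.0
```

```bash
python3 -m jog '[[[0.15,0,-0.4,0],[0,0,-0.4,0],[0,0,-0.3,0],[0,0,-0.2,0],[0,0,-0.1,0],[0,0,0,0]]]';python3 -m jog '[[[0,0,-0.15,0],[0,0,-0.1,0],[0,0,0,0]]]'
```

```text
t: 21.4
ee_pos: [0.4596, 0.2803, 0.0513]
eef_rot: [3.142, 0.0, 0.23]
force: [-0.6, -0.5, 1.8]
gripper_width: 0.0001
finger_force: 0.4
t: 21.78
ee_pos: [0.4596, 0.2804, 0.0489]
eef_rot: [-3.142, -0.0, 0.23]
force: [-1.3, -0.0, 4.0]
gripper_width: 0.0001
finger_force: 1.5
```

```bash
python3 -m jog '[[[0,0,-0.1,0],[0,0,0,0]]]';python3 -m jog '[[[0,0,-0.05,0],[0,0,0,0]]]';python3 -m jog '[[[0,0,-0.05,0],[0,0,0,0]]]'
```

```text
t: 22.02
ee_pos: [0.4596, 0.2803, 0.0478]
eef_rot: [-3.142, -0.0, 0.23]
force: [-1.4, -1.0, 3.7]
gripper_width: 0.0004
finger_force: 1.9
t: 22.28
ee_pos: [0.4596, 0.2803, 0.0474]
eef_rot: [3.142, -0.0, 0.23]
force: [-1.2, -0.1, 4.9]
gripper_width: -0.0003
finger_force: 2.6
t: 22.52
ee_pos: [0.4596, 0.2804, 0.0472]
eef_rot: [3.141, -0.0, 0.23]
force: [-2.2, -1.7, 8.9]
gripper_width: -0.0001
finger_force: 4.4
```

The key has bottomed (the force jumps to 8.9 N and z stalls). I'll withdraw and check.

```bash
python3 -m jog '[[[0,0,0.3,0],[0,0,0.5,0],[0,0,1,0],[0,0,3,0],[0,0,4,0],[0,0,4,0],[-2,-1.3,1,0],[-2,-1.3,0,0],[-2,-1.3,0,0],[0,0,0,0],[0,0,0,0]]]'; python3 knob.py w5
```

```text
t: 23.9
ee_pos: [0.4004, 0.2418, 0.1852]
eef_rot: [-3.141, -0.001, 0.23]
force: [-0.9, 0.8, -0.2]
gripper_width: -0.0
finger_force: 0.0
knob 673 [[-73.94624777   7.58372611]
 [-62.42586089  30.05141874]] 109.87143389064738
lid -30 87.89631065603865
lid 0 89.16710587020016
lid 40 89.22415368556044
```

View pics/w5.png

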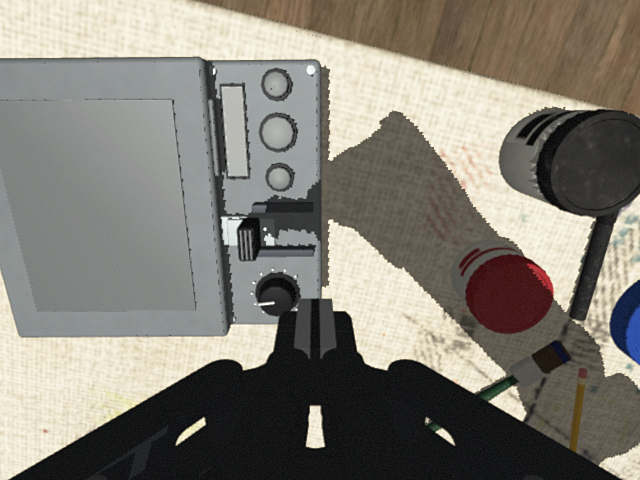

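The lid is shut, the catch is home, the keys are back up and the dial at (277, 295) is unmoved. Handing in.

```bash
python3 -c "from rig import robot; print(robot.sign_off())"
```

```text
the job is handed in; nothing more can be done
None
```

The job is handed in: the lid is shut, the catch was pushed to its stop, and then the start key was pressed right down and released, all in about 24 s with the small keys, dial and loose items left alone.

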